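# Fill the tea caddy and hold its self-closing tray open

## Task

With the green tray of the tea caddy still shut, stand the blue sugar canister and the yellow tea tin upright beside the coffee jar in its front compartment, and let go of them. Then pull the self-closing tray out until its black pointer is level with the red marker on the rail, and keep hold of it there, so that I can lay the teaspoons in the back: finish while still holding it against its spring. Leave the kettle, mug, milk bottle and spoon rest where they are.

Things in the scene. Friction and masses are not known exactly. Their poses are not given: they have to be found in the camera images.
- caddy: White tea caddy fixed to the worktop. Origin: on the worktop under the centre of the shut tray's front compartment; x to its rear, y to its left seen from the robot. A cover 72 mm high spans x = 62 to 192 mm, y within 142 mm. A scale rail 34 mm high runs along its right side (y = -112 to -142 mm, x = -128 to 62 mm). Yaw varies.
- tray: Green tray, axes as the caddy's. Origin: centre of the front compartment's inner floor, 18 mm above the worktop. That compartment is open-topped, inside 72 (x) by 186 mm (y), walls 5 mm thick and 37 mm high above its floor. The tray starts shut and slides to -x of the caddy, 110 mm at most; a spring pulls it shut: 3.6 N when shut plus 0.06 N per mm, little friction.
- handle (a point): Middle of the tray's dark steel pull bar: round, 12 mm thick, 90 mm long along the tray's y, 85 mm above the worktop, 50 mm in front of the outside of the tray's front wall (91 mm from the tray's origin to -x). Two slanting arms join its ends to the wall; the room behind and beneath it is free: take it from above.
- pointer (a point): Black pointer on the tray's right side (-y), over the rail, 5 mm thick in x. Point at its outer end, 42 mm above the worktop. It moves with the tray.
- marker: Red marker, 6 mm (x) by 26 mm (y) by 10 mm high, clipped on the scale rail just outside the pointer's path, fixed. Origin: centre of its underside; axes parallel to the caddy's. The pointer is level with it when both have the same x in the caddy's frame; that takes 45 to 80 mm of pull.
- sugar: Sugar canister, upright blue plastic cylinder with white lid, 62 mm in diameter, 105 mm high, 0.2 to 0.42 kg. Origin: centre of its underside. Starts on the worktop to the left or right of the caddy.
- tea_tin: Yellow tea tin with brass band, 60 mm (its x) by 46 mm (its y) by 105 mm high, 0.17 to 0.35 kg. Origin: centre of its underside. Starts upright on the worktop on the other side, at any yaw from -1.2 to 1.2 rad. Fits easily in the tray with its 60 mm side from front to back, its 46 mm side along the row.
- coffee_jar: Amber glass coffee jar with black lid, 58 mm in diameter, 90 mm high, 0.3 kg. Origin: centre of its underside. It already stands at the left (+y) end of the tray's front compartment and stays in it.
- mug: White ceramic mug, 82 mm in diameter, 92 mm high, handle at its +y. Origin: centre of its underside. Not to be disturbed.
- milk_bottle: Empty glass milk bottle, 76 mm in diameter, 200 mm high. Origin: centre of its underside. Not to be disturbed.
- spoon_rest: Wooden spoon rest, 170 by 85 mm, 18 mm high. Origin: centre of its underside. Not to be disturbed.
- kettle: Copper-toned kettle with black base, handle and lid, 164 mm in diameter, 208 mm high. Origin: centre of its underside. Not to be disturbed.
Not all that is in view belongs to the job. Leave any pink look-alike of the sugar alone.

How it is judged:
By the outcome, as a careful person would: the job done as asked, in the order asked, and still so for the second after the job is handed in, while the arm keeps its last pose, push and grip.
It also fails if it takes over 64 s, if anything falls off the work surface, if the arm or the gripper's body presses on something with over 40 N, if the wrist force passes 120 N, or if a joint passes its speed limit or range.

## Robot

A 6-joint arm with a two-finger parallel gripper is mounted at the origin on the work surface. World frame = base frame: x ahead of the robot, y to its left, z up, the work surface at z = 0. Lengths are in m, angles in rad, forces in N, time in s.
With the tool pointing down it reaches from about 0.375 to 0.9 m from the base axis. Payload 3.1 kg.
Tool frame: the origin (TCP) lies at the very end of the fingers, on their centre line; the grasp point (between the pads) lies 19 mm behind it (r.hold_point_z is the distance from the TCP to the grasp point, in m); z points along the fingers, y is the line along which they close (so a half turn about z gives the same grasp; the last joint's range is limited). The gripper opens to 85 mm and grips with 20 to 120 N. Pads are 22 mm wide; open, the fingers measure 114 mm over their backs; the gripper's body (76 mm by 85 mm) begins 54 mm behind the grasp point. The pads swing forward as they close: fully open they stand 13 mm farther back than shut.
Start: joints at [-1.431, 0.527, 1.433, -0, 1.181, -0.178], TCP at [0.195, -0.594, 0.209] pointing down, gripper open.
Joint ranges: [-3.08, 3.08], [-0.75, 2.2], [0.22, 2.44], [-1.43, 4.57], [0, 2.65], [-2.85, 2.85]. Speed limits (rad/s): [2.79, 2.79, 3.14, 3.14, 3.14, 3.14].

## Interface

Orientations are given as a unit quaternion [w, x, y, z].
In Python, from cell import r gives the robot as it stands.
- The arm moves only by the tool arm_command, never from a script. Its argument "steps" is a list of rows, each a list of 6 numbers: the shift along the tool's x, y, z in m, then the turn, a rotation vector about the tool's x, y, z in rad. A call has 1 to 20 rows; each row is the pose to reach, as a shift and turn from the pose commanded when the call began, along the tool's axes at that moment; what a row does not reach only later rows make up. A row lasts 1/8 s, in which the tool goes at most 62.5 mm and 10.7 degrees, less where a joint would pass 70% of its speed; a pose out of reach is approached as far as the arm can. A call with a gripper value outside its range is refused whole. "jaw" is the finger opening in m, from 0 to 0.0854, set as the call begins (left out, the last holds). The fingers move at their own pace and stop on an object; the grip force is fixed at half the most. Time passes only in rows, so rows that repeat a pose let the fingers close. It gives the time, the measured TCP pose, the force, the opening and the grip force at its end, in the units of the state.
- r.get_obs(): the state, without advancing time (a new reading comes with each control period).
- r.read_camera(name): name is "side" or "top"; returns a dict with "pixels" (400x640x3 uint8, red, green, blue), "range_z" (400x640 float32, m along the optical axis (not along the pixel's ray), 0 where there is no reading), "K" (3x3 intrinsics, pixels), "T" (4x4, takes a point from camera to world coordinates). Camera axes: x right, y down, z forward; pixel columns grow to the right and rows downward; lengths in m; the calibration is good to about 2 mm. A picture is of the moment at which its call begins.
- r.finish_job(): hands the job in; it is judged then, once.
The state is a dict: "time": time; "joint_pos": joint angles; "joint_vel": joint speeds; "joint_efforts": joint torques, N m; "ee_pos": TCP position; "tcp_rot": TCP orientation; "ft_force": force on the tool from outside, world axes, zero at the start; "wrist_torque": the same for the moment, N m; "gripper_width": opening from 0.0 (shut) to 1.0 (fully open); "grasp_force": force on a finger pad.
Only numpy, scipy, OpenCV 4.12 (cv2) and the standard library are available. Lean on these libraries where they do the work, as an engineer would, in place of code of your own. Each camera call takes 0.05 s, during which the arm holds its last target. There are 200 camera calls.

## Working session

There is one attempt and no reset: what is moved stays moved. The work goes in short steps, Python scripts to look and compute and a tool call to move; the robot and the scene stay as the last step left them, time stands still between calls to the robot, and variables do not carry over. Pictures are saved under pics/ and viewed, at most 11 in all, crops included, and the job is handed in when it is done.

Besides the shell and the picture viewer there is one more tool, called after "Call:" in YAML: its name, and indented under it one key for each argument. arm_command: Moves the arm, as the interface text tells. Its arguments: {"type":"object","properties":{"steps":{"type":"array","items":{"type":"array","items":{"type":"number"}}},"jaw":{"type":"number"}},"required":["steps"]}

```bash
ls; mkdir -p pics; cat > h.py <<'E'
import numpy as np, cv2
from cell import r
def snap(n,f):
    c=r.read_camera(n); cv2.imwrite(f'pics/{f}.png',c['pixels'][:,:,::-1]); np.savez(f'pics/{f}.npz',**c); return c
def load(f): return dict(np.load(f'pics/{f}.npz'))
def cloud(c):
    v,u=np.mgrid[0:400,0:640]; z=c['range_z'].astype(float); K=c['K']
    P=np.stack([(u-K[0,2])*z/K[0,0],(v-K[1,2])*z/K[1,1],z],-1)
    W=P@c['T'][:3,:3].T+c['T'][:3,3]; W[z==0]=np.nan; return W
E
python3 - <<'E'
from h import *
for n in('top','side'):
    c=snap(n,n+'0'); print(c['K'],c['T'])
print(r.get_obs())
E
```

```text
pics
[[500.12538487   0.         324.96796658]
 [  0.         500.12538487 199.97595823]
 [  0.           0.           1.        ]] [[-4.28414612e-04 -9.97854509e-01  6.54690386e-02  4.32246418e-01]
 [-9.99997853e-01  5.60228972e-04  1.99503943e-03 -6.58577871e-03]
 [-2.02743675e-03 -6.54680433e-02 -9.97852607e-01  1.57246272e+00]
 [ 0.00000000e+00  0.00000000e+00  0.00000000e+00  1.00000000e+00]]
[[506.34261724   0.         318.00281407]
 [  0.         506.34261724 198.43363037]
 [  0.           0.           1.        ]] [[ 0.99003224 -0.05302513  0.130478    0.31872305]
 [-0.13911513 -0.51275411  0.84718959 -1.48169895]
 [ 0.02198079 -0.85689647 -0.51501969  0.99840801]
 [ 0.          0.          0.          1.        ]]
{'time': 0.1, 'joint_pos': array([-1.43152590e+00,  5.28371425e-01,  1.43377924e+00, -6.95029408e-06,
        1.18141656e+00, -1.78494533e-01]), 'joint_vel': array([-0.00025745, -0.00082753, -0.00202414, -0.0004599 , -0.0003481 ,
        0.00029434]), 'joint_efforts': array([-2.46665440e-04, -4.43305743e+01, -1.78586107e+01, -1.79204094e-04,
        3.90337809e-03, -3.83554863e-06]), 'ee_pos': array([ 0.19520887, -0.59300128,  0.20763101]), 'tcp_rot': array([-9.87157304e-04,  9.87404018e-01,  1.58216090e-01,  1.61483352e-05]), 'ft_force': array([-0.6483231 ,  0.40935055,  0.2876744 ]), 'wrist_torque': array([ 0.01651648, -0.0105727 , -0.01167923]), 'grasp_force': 0.0, 'gripper_width': 0.9973803247446953}
```

View pics/top0.png

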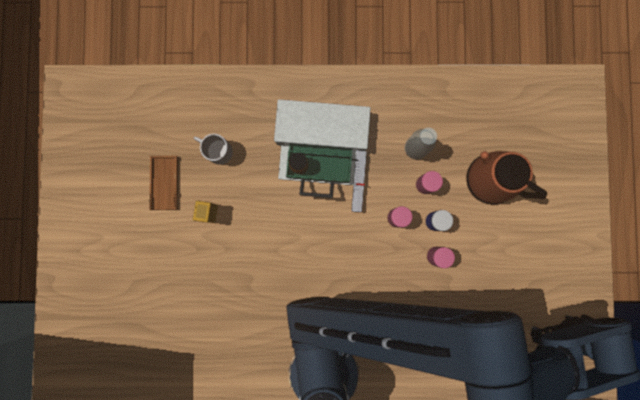

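View pics/side0.png

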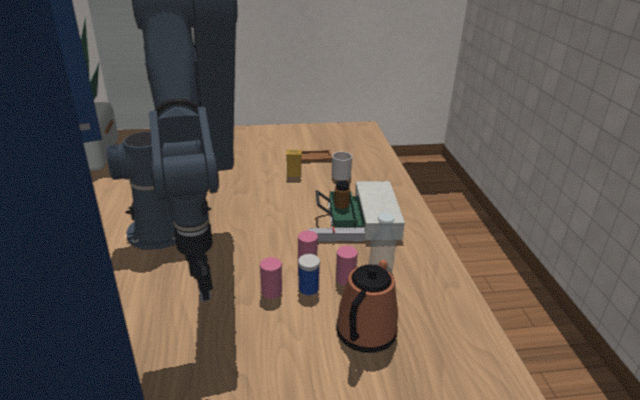

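The top view shows the sugar (white lid, about 441,221) with three pink look-alikes around it, the tea tin at (204,212), the caddy at (323,150) and the marker near (357,184). Next I'll measure these and enlarge the view.

```bash
python3 - <<'E'
from h import *
c=load('top0'); W=cloud(c); im=c['pixels'].astype(int)
hsv=cv2.cvtColor(c['pixels'],cv2.COLOR_RGB2HSV)
def box(u0,u1,v0,v1,zlo,zhi,name):
    w=W[v0:v1,u0:u1].reshape(-1,3); m=(w[:,2]>zlo)&(w[:,2]<zhi); w=w[m]
    (cx,cy),(a,b),t=cv2.minAreaRect((w[:,:2]*1000).astype(np.float32))
    print(name,len(w),'med',w.mean(0).round(4),'rect',round(cx,1),round(cy,1),round(a,1),round(b,1),round(t,1),'zmax',w[:,2].max().round(3))
    (cx,cy),R=cv2.minEnclosingCircle((w[:,:2]*1000).astype(np.float32)); print('  circ',cx,cy,R)
box(425,460,205,238,.095,.12,'sugar')
box(387,415,203,232,.09,.12,'pinkL')
box(415,447,168,197,.09,.12,'pinkT')
box(427,460,243,272,.09,.12,'pinkB')
box(185,222,195,228,.098,.12,'tin')
box(265,380,90,150,.066,.08,'cover')
box(285,325,150,185,.10,.12,'jar')
box(345,372,150,215,.028,.038,'rail')
box(400,445,120,165,.15,.22,'milk')
box(195,235,130,168,.08,.1,'mug')
t=cv2.resize(c['pixels'][90:220,265:385,::-1],None,fx=5,fy=4.6,interpolation=cv2.INTER_CUBIC);cv2.imwrite('pics/t1.png',t)
s=load('side0');a=cv2.resize(s['pixels'][140:310,250:420,::-1],None,fx=3.5,fy=3.5,interpolation=cv2.INTER_CUBIC);cv2.imwrite('pics/s1.png',a)
E
```

```text
sugar 353 med [ 0.4707 -0.3442  0.1057] rect 469.7 -345.7 60.2 58.8 87.4 zmax 0.115
  circ 470.433349609375 -345.2003173828125 30.808378219604492
pinkL 355 med [ 0.4815 -0.2255  0.1054] rect 481.4 -226.0 60.2 59.0 89.9 zmax 0.117
  circ 481.8316345214844 -226.24813842773438 30.916173934936523
pinkT 354 med [ 0.5861 -0.316   0.1055] rect 587.6 -316.0 60.4 59.4 0.5 zmax 0.114
  circ 586.7675170898438 -317.0254211425781 31.03238296508789
pinkB 365 med [ 0.3622 -0.3468  0.1056] rect 361.6 -347.6 58.4 59.0 0.8 zmax 0.115
  circ 362.8196716308594 -348.40960693359375 31.257652282714844
tin 318 med [0.4972 0.3602 0.1055] rect 497.4 360.7 46.9 59.6 81.8 zmax 0.115
  circ 497.9123229980469 360.0755615234375 35.21824264526367
cover 3802 med [0.7638 0.007  0.0727] rect 764.3 7.3 284.3 131.8 85.1 zmax 0.08
  circ 763.607421875 7.202342987060547 153.18138122558594
jar 235 med [0.6455 0.0791 0.1086] rect 645.3 78.9 51.6 47.2 0.5 zmax 0.116
  circ 645.4212646484375 79.82447052001953 26.22071647644043
rail 483 med [ 0.5964 -0.1045  0.0339] rect 596.1 -90.7 61.0 190.3 85.4 zmax 0.038
  circ 594.9119262695312 -102.45520782470703 96.07840728759766
milk 316 med [ 0.6989 -0.2856  0.1907] rect 700.8 -288.5 48.2 47.9 23.6 zmax 0.208
  circ 700.7025146484375 -287.7965393066406 26.263992309570312
mug 176 med [0.6926 0.3347 0.09  ] rect 689.4 333.6 81.5 86.2 12.4 zmax 0.099
  circ 696.4459838867188 339.5110778808594 50.695377349853516
```

View pics/t1.png

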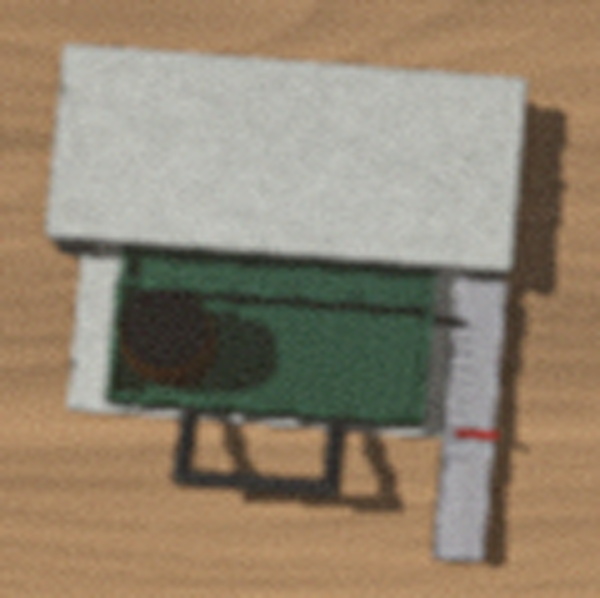

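Enlarged crop: the pointer tip is at about (462,322), the marker at (477,434), and the bar runs from (180,478) to (338,488). That puts them at full-image pixels (357.4,160), (360.4,184.3), (301,193.9) and (332.6,196.1).

```bash
cat >> h.py <<'E'
from scipy.spatial.transform import Rotation as Ro
def pix(c,u,v,z):
    d=c['T'][:3,:3]@np.linalg.inv(c['K'])@[u,v,1]; o=c['T'][:3,3]; return o+d*(z-o[2])/d[2]
def plan(xyz,head):   # tool down, tool-x heading; prints shift & turn in tool axes
    o=r.get_obs(); q=o['tcp_rot']; R=Ro.from_quat([q[1],q[2],q[3],q[0]])
    T=Ro.from_matrix(np.array([[np.cos(head),np.sin(head),0],[np.sin(head),-np.cos(head),0],[0,0,-1]]).T.T)
    print('at',o['ee_pos'].round(4),'t',o['time'],'shift',R.inv().apply(np.array(xyz)-o['ee_pos']).round(4),'turn',(R.inv()*T).as_rotvec().round(4))
E
python3 - <<'E'
from h import *
c=load('top0'); W=cloud(c)
w=W[85:155,260:385].reshape(-1,3); w=w[(w[:,2]>.062)&(w[:,2]<.082)]
m=w[:,:2].mean(0); e,V=np.linalg.eigh(np.cov((w[:,:2]-m).T)); a=V[:,1]*np.sign(V[1,1]); yaw=-np.arctan2(a[0],a[1])
print('cover',m,yaw,len(w),np.sqrt(12*e))
R=np.array([[np.cos(yaw),-np.sin(yaw)],[np.sin(yaw),np.cos(yaw)]]); o=m-R@[.127,0]
print('origin',o)
for n,u,v,z in [('ptr',357.4,160,.042),('mark',360.4,184.3,.044),('barL',301,193.9,.085),('barR',332.6,196.1,.085),('cover FL',265+48/5,90+238/4.6,.072),('cover FR',265+510/5,90+268/4.6,.072)]:
    p=pix(c,u,v,z)[:2]; print(n,p.round(4),'caddy',(R.T@(p-o)).round(4))
print('jar',R.T@(np.array([.6455,.0794])-o))
# yellow/red by colour
hsv=cv2.cvtColor(c['pixels'],cv2.COLOR_RGB2HSV)
M=(hsv[...,1]>120)&((hsv[...,0]<8)|(hsv[...,0]>172)); M[:,:345]=0;M[:,375:]=0;M[:170]=0;M[200:]=0
v,u=np.nonzero(M); print('red',len(u),u.mean(),v.mean())
p=pix(c,u.mean(),v.mean(),.044)[:2]; print('mark',(R.T@(p-o)).round(4))
# bar from depth
w=W[180:205,290:345].reshape(-1,3); w=w[(w[:,2]>.07)&(w[:,2]<.1)]; q=(w[:,:2]-o)@R; print('bar pts',len(w),q.mean(0),q.min(0),q.max(0))
# tin yaw
w=W[195:228,185:222].reshape(-1,3); w=w[(w[:,2]>.095)&(w[:,2]<.12)]; mt=w[:,:2].mean(0); e,V=np.linalg.eigh(np.cov((w[:,:2]-mt).T)); print('tin',mt,np.sqrt(12*e),np.arctan2(V[1,1],V[0,1]))
for nm,p in [('sugar place',(0,-.059)),('tin place',(0,.002)),('handle',(-.091,0))]: print(nm,(o+R@p).round(4))
plan([.4705,-.345,.15],np.pi/2+yaw); 
E
```

```text
cover [0.76353969 0.00700632] -0.08274398004991919 3942 [0.1306866 0.2835665]
origin [0.6369742  0.01750282]
ptr [ 0.6561 -0.1036] caddy [ 0.0291 -0.1191]
mark [ 0.5807 -0.1123] caddy [-0.0454 -0.134 ]
barL [0.548  0.0679] caddy [-0.0928  0.0429]
barR [ 0.5414 -0.0264] caddy [-0.0916 -0.0516]
cover FL [0.7076 0.149 ] caddy [0.0596 0.1369]
cover FR [ 0.6875 -0.1309] caddy [ 0.0626 -0.1437]
jar [0.00338085 0.06239006]
red 10 361.1 184.2
mark [-0.0449 -0.1361]
bar pts 187 [-0.08562032 -0.00098441] [-0.09610439 -0.04978527] [-0.06091355  0.05064587]
tin [0.49710952 0.35988378] [0.04680096 0.05938769] 3.0470156161105972
sugar place [ 0.6321 -0.0413]
tin place [0.6371 0.0195]
handle [0.5463 0.025 ]
at [ 0.1952 -0.593   0.2076] t 0.1 shift [ 0.339  -0.1495  0.058 ] turn [-0.0015 -0.0014 -1.1703]
```

Call:
arm_command:
  steps:
    - [0.042,-0.019,0,0,0,-0.14]
    - [0.085,-0.037,0,0,0,-0.29]
    - [0.127,-0.056,0,0,0,-0.44]
    - [0.17,-0.075,0,0,0,-0.585]
    - [0.212,-0.093,0.01,0,0,-0.73]
    - [0.254,-0.112,0.02,0,0,-0.88]
    - [0.297,-0.131,0.04,0,0,-1.02]
    - [0.339,-0.1495,0.058,-0.0015,-0.0014,-1.17]
    - [0.339,-0.1495,0.058,-0.0015,-0.0014,-1.17]
    - [0.339,-0.1495,0.058,-0.0015,-0.0014,-1.17]
  jaw: 0.0854

```text
time: 1.35
ee_pos: [0.4705, -0.3459, 0.1504]
tcp_rot: [0.001, 0.736, 0.677, -0.001]
ft_force: [-0.9, -0.6, 1.0]
gripper_width: 1.003
grasp_force: 0.0
```

```bash
python3 - <<'E'
from h import *
plan([.4705,-.345,.055],np.pi/2-.083)
print(r.get_obs()['ft_force'])
E
```

```text
at [ 0.4705 -0.3459  0.1504] t 1.35 shift [ 0.0011 -0.      0.0954] turn [-0.0001  0.0021 -0.0001]
[-0.92005205 -0.60441988  0.99827018]
```

Call:
arm_command:
  steps:
    - [0.001,0,0.03,0,0.002,0]
    - [0.001,0,0.06,0,0.002,0]
    - [0.001,0,0.08,0,0.002,0]
    - [0.001,0,0.095,0,0.002,0]
    - [0.001,0,0.095,0,0.002,0]

```text
time: 1.98
ee_pos: [0.4698, -0.3454, 0.0549]
tcp_rot: [-0.001, 0.736, 0.677, 0.0]
ft_force: [0.0, 0.4, -0.1]
gripper_width: 0.997
grasp_force: 0.0
```

Call:
arm_command:
  steps:
    - [0,0,0,0,0,0]
    - [0,0,0,0,0,0]
    - [0,0,0,0,0,0]
    - [0,0,0,0,0,0]
    - [0,0,0,0,0,0]
    - [0,0,0,0,0,0]
    - [0,0,0,0,0,0]
    - [0,0,0,0,0,0]
  jaw: 0.03

```text
time: 2.98
ee_pos: [0.4715, -0.3459, 0.0572]
tcp_rot: [0.002, 0.736, 0.677, 0.0]
ft_force: [-0.2, -0.2, 5.7]
gripper_width: 0.702
grasp_force: 64.4
```

Call:
arm_command:
  steps:
    - [0,0,-0.01,0,0,0]
    - [0,0,-0.03,0,0,0]
    - [0,0,-0.06,0,0,0]
    - [0,0,-0.09,0,0,0]
    - [0,0,-0.12,0,0,0]
    - [0,0,-0.14,0,0,0]
    - [0,0,-0.15,0,0,0]
    - [0,0,-0.15,0,0,0]
    - [0,0,-0.15,0,0,0]

```text
time: 4.1
ee_pos: [0.47, -0.3442, 0.2044]
tcp_rot: [-0.001, 0.736, 0.677, 0.0]
ft_force: [-0.1, -0.1, -4.1]
gripper_width: 0.698
grasp_force: 65.6
```

```bash
python3 - <<'E'
from h import *
plan([.6321,-.0413,.205],np.pi/2-.083)
snap('side','side1')
E
```

```text
at [ 0.47   -0.3442  0.2044] t 4.1 shift [ 3.153e-01  1.364e-01 -2.000e-04] turn [-0.0014 -0.0018 -0.    ]
```

View pics/side1.png

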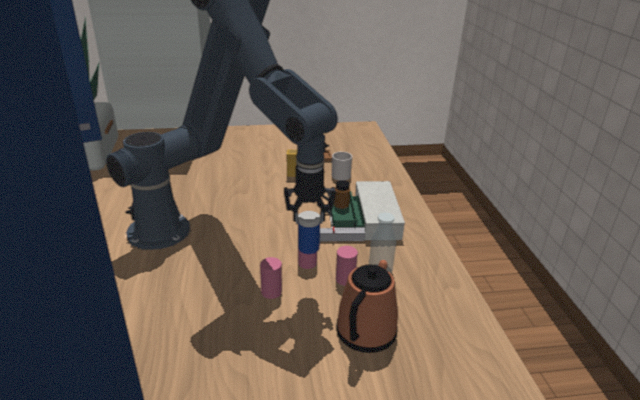

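The side view shows the sugar hanging upright in the gripper at about (309,235), and the pink cylinders haven't moved. I'll carry it over to its place in the tray.

Call:
arm_command:
  steps:
    - [0.01,0.005,0,0,0,0]
    - [0.03,0.013,0,0,0,0]
    - [0.06,0.026,0,0,0,0]
    - [0.09,0.039,0,0,0,0]
    - [0.12,0.052,0,0,0,0]
    - [0.15,0.065,0,0,0,0]
    - [0.18,0.078,0,0,0,0]
    - [0.21,0.091,0,0,0,0]
    - [0.24,0.104,0,0,0,0]
    - [0.27,0.117,0,0,0,0]
    - [0.295,0.128,0,0,0,0]
    - [0.31,0.134,0,0,0,0]
    - [0.3153,0.1364,0,0,0,0]
    - [0.3153,0.1364,0,0,0,0]
    - [0.3153,0.1364,0,0,0,0]
    - [0.3153,0.1364,0,0,0,0]

```text
time: 6.15
ee_pos: [0.6324, -0.0429, 0.2056]
tcp_rot: [0.0, 0.736, 0.677, 0.0]
ft_force: [-0.4, -0.2, -2.7]
gripper_width: 0.703
grasp_force: 65.6
```

```bash
python3 - <<'E'
from h import *
plan([.6321,-.0413,.077],np.pi/2-.083)
c=snap('side','side2'); cv2.imwrite('pics/s2.png',cv2.resize(c['pixels'][90:260,270:440,::-1],None,fx=3.5,fy=3.5,interpolation=cv2.INTER_CUBIC))
E
```

```text
at [ 0.6324 -0.0429  0.2056] t 6.15 shift [ 0.0016 -0.0005  0.1286] turn [ 0.0002  0.     -0.0013]
```

View pics/s2.png

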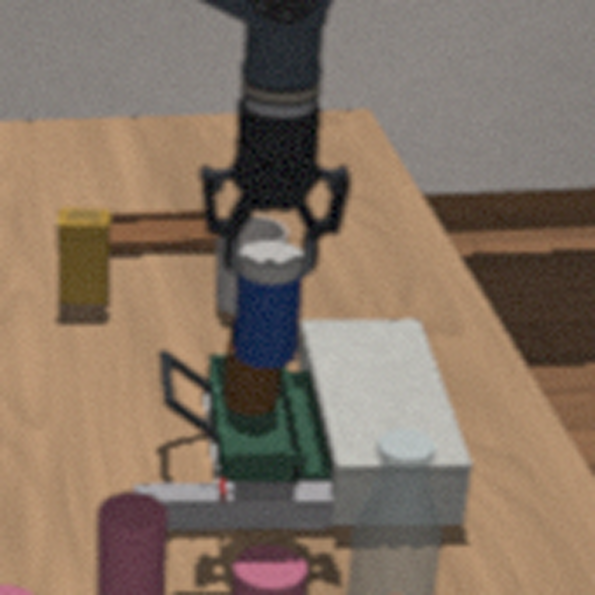

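In the crop the sugar hangs upright over the compartment at about (268,310). The jar is behind it at (252,390), and the way down is clear.

Call:
arm_command:
  steps:
    - [0.001,0,0.02,0,0,0]
    - [0.001,0,0.045,0,0,0]
    - [0.001,0,0.07,0,0,0]
    - [0.001,0,0.09,0,0,0]
    - [0.001,0,0.105,0,0,0]
    - [0.001,0,0.115,0,0,0]
    - [0.001,0,0.122,0,0,0]
    - [0.001,0,0.127,0,0,0]
    - [0.001,0,0.13,0,0,0]
    - [0.001,0,0.13,0,0,0]

```text
time: 7.45
ee_pos: [0.633, -0.041, 0.0757]
tcp_rot: [0.0, 0.736, 0.677, 0.0]
ft_force: [1.0, -0.4, -3.2]
gripper_width: 0.697
grasp_force: 65.6
```

Call:
arm_command:
  steps:
    - [0,0,0.001,0,0,0]
    - [0,0,0.001,0,0,0]
    - [0,0,0.001,0,0,0]

```text
time: 7.82
ee_pos: [0.6333, -0.0411, 0.0752]
tcp_rot: [0.001, 0.736, 0.677, 0.001]
ft_force: [-0.4, 0.5, 1.1]
gripper_width: 0.698
grasp_force: 66.0
```

Call:
arm_command:
  steps:
    - [0,0,0.001,0,0,0]
    - [0,0,0.001,0,0,0]
    - [0,0,0.001,0,0,0]
    - [0,0,0.001,0,0,0]
    - [0,0,0.001,0,0,0]
    - [0,0,0.001,0,0,0]
  jaw: 0.082

```text
time: 8.57
ee_pos: [0.6329, -0.041, 0.0736]
tcp_rot: [0.0, 0.736, 0.677, 0.0]
ft_force: [-0.0, -0.5, 1.1]
gripper_width: 0.963
grasp_force: 0.0
```

Call:
arm_command:
  steps:
    - [0,0,-0.02,0,0,0]
    - [0,0,-0.05,0,0,0]
    - [0,0,-0.09,0,0,0]
    - [0,0,-0.13,0,0,0]
    - [0,0,-0.14,0,0,0]
    - [0,0,-0.14,0,0,0]

```text
time: 9.32
ee_pos: [0.6328, -0.041, 0.2138]
tcp_rot: [0.0, 0.736, 0.677, 0.0]
ft_force: [-0.5, -0.5, -0.9]
gripper_width: 0.964
grasp_force: 0.0
```

```bash
python3 - <<'E'
from h import *
plan([.4971,.3600,.2],np.pi/2-.095)
c=snap('side','side3')
E
```

```text
at [ 0.6328 -0.041   0.2138] t 9.325 shift [ 0.3884 -0.1685  0.0137] turn [ 0.0011 -0.      0.012 ]
```

Call:
arm_command:
  steps:
    - [0.03,-0.013,0,0,0,0]
    - [0.075,-0.033,0,0,0,0]
    - [0.12,-0.052,0,0,0,0]
    - [0.165,-0.072,0,0,0,0]
    - [0.21,-0.091,0,0,0,0]
    - [0.255,-0.111,0,0,0,0]
    - [0.3,-0.13,0,0,0,0]
    - [0.34,-0.148,0.01,0,0,0]
    - [0.37,-0.161,0.02,0,0,0.012]
    - [0.3884,-0.1685,0.04,0,0,0.012]
    - [0.3884,-0.1685,0.06,0,0,0.012]
    - [0.3884,-0.1685,0.06,0,0,0.012]
    - [0.3884,-0.1685,0.06,0,0,0.012]

```text
time: 11.0
ee_pos: [0.4974, 0.3594, 0.153]
tcp_rot: [0.0, 0.74, 0.672, -0.0]
ft_force: [-0.8, 0.3, 0.3]
gripper_width: 0.958
grasp_force: 0.0
```

```bash
python3 - <<'E'
from h import *
plan([.4971,.3600,.055],np.pi/2-.095)
c=snap('top','top4')
W=cloud(c)
yaw=-.0827;R=np.array([[np.cos(yaw),-np.sin(yaw)],[np.sin(yaw),np.cos(yaw)]]);o=np.array([.637,.0175])
w=W[140:190,280:365].reshape(-1,3)
for lo,hi in((.098,.114),(.115,.14)):
    q=w[(w[:,2]>lo)&(w[:,2]<hi)]; q=(q[:,:2]-o)@R; print(len(q),q.mean(0),q.min(0),q.max(0))
cv2.imwrite('pics/t4.png',cv2.resize(c['pixels'][90:240,180:385,::-1],None,fx=3.6,fy=3.6,interpolation=cv2.INTER_CUBIC))
E
```

```text
at [0.4974 0.3594 0.153 ] t 11.0 shift [ 0.0006 -0.0003  0.098 ] turn [-0.0003  0.0005 -0.0008]
243 [0.00135186 0.05529455] [-0.02952515 -0.08490385] [0.02865105 0.08658557]
355 [ 0.00040365 -0.05761321] [-0.02929636 -0.08883825] [0.03066845 0.06960685]
```

View pics/t4.png

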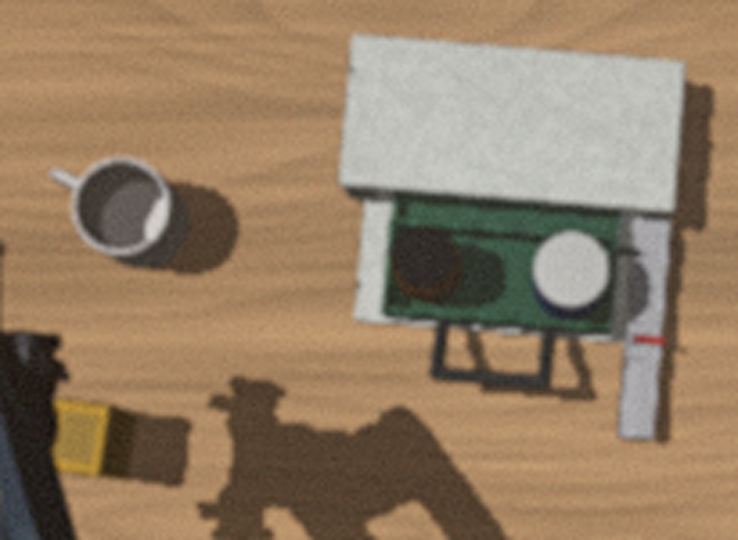

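In this crop the sugar stands in the compartment at about (571,270), the jar is at (428,265), and the gap between them is wide enough for the tin. Next I'll pick up the tin.

Call:
arm_command:
  steps:
    - [0,0,0.03,0,0,0]
    - [0,0,0.06,0,0,0]
    - [0,0,0.085,0,0,0]
    - [0,0,0.098,0,0,0]
    - [0,0,0.098,0,0,0]

```text
time: 11.68
ee_pos: [0.4972, 0.3597, 0.0554]
tcp_rot: [0.0, 0.74, 0.673, -0.0]
ft_force: [-0.3, 0.5, 0.2]
gripper_width: 0.963
grasp_force: 0.0
```

Call:
arm_command:
  steps:
    - [0,0,0,0,0,0]
    - [0,0,0,0,0,0]
    - [0,0,0,0,0,0]
    - [0,0,0,0,0,0]
    - [0,0,0,0,0,0]
    - [0,0,0,0,0,0]
    - [0,0,0,0,0,0]
  jaw: 0.03

```text
time: 12.55
ee_pos: [0.4985, 0.3607, 0.0574]
tcp_rot: [0.001, 0.74, 0.673, 0.002]
ft_force: [-0.3, -0.2, 6.0]
gripper_width: 0.692
grasp_force: 64.9
```

Call:
arm_command:
  steps:
    - [0,0,-0.01,0,0,0]
    - [0,0,-0.03,0,0,0]
    - [0,0,-0.06,0,0,0]
    - [0,0,-0.09,0,0,0]
    - [0,0,-0.12,0,0,0]
    - [0,0,-0.15,0,0,0]
    - [0,0,-0.17,0,0,0]
    - [0,0,-0.175,0,0,0]
    - [0,0,-0.175,0,0,0]

```text
time: 13.68
ee_pos: [0.4965, 0.3598, 0.2302]
tcp_rot: [-0.0, 0.74, 0.673, -0.0]
ft_force: [-0.1, 0.1, -2.2]
gripper_width: 0.691
grasp_force: 64.4
```

```bash
python3 - <<'E'
from h import *
yaw=-.0827;R=np.array([[np.cos(yaw),-np.sin(yaw)],[np.sin(yaw),np.cos(yaw)]]);o=np.array([.637,.0175])
p=o+R@[0,.0025]; print(p)
plan([*p,.23],np.pi/2-.083)
E
```

```text
[0.63720651 0.01999146]
at [0.4965 0.3598 0.2302] t 13.675 shift [-3.249e-01  1.723e-01  3.000e-04] turn [-0.0004  0.0004 -0.0119]
```

Call:
arm_command:
  steps:
    - [-0.01,0.005,0,0,0,0]
    - [-0.03,0.016,0,0,0,0]
    - [-0.06,0.032,0,0,0,0]
    - [-0.09,0.048,0,0,0,0]
    - [-0.12,0.064,0,0,0,0]
    - [-0.15,0.08,0,0,0,0]
    - [-0.18,0.096,0,0,0,0]
    - [-0.21,0.111,0,0,0,0]
    - [-0.24,0.127,0,0,0,0]
    - [-0.27,0.143,0,0,0,-0.012]
    - [-0.3,0.159,0,0,0,-0.012]
    - [-0.317,0.168,0,0,0,-0.012]
    - [-0.325,0.1723,0,0,0,-0.012]
    - [-0.325,0.1723,0,0,0,-0.012]
    - [-0.325,0.1723,0,0,0,-0.012]
    - [-0.325,0.1723,0,0,0,-0.012]

```text
time: 15.68
ee_pos: [0.6374, 0.0212, 0.2307]
tcp_rot: [-0.0, 0.735, 0.678, 0.0]
ft_force: [0.3, -1.3, -2.2]
gripper_width: 0.693
grasp_force: 64.3
```

```bash
python3 - <<'E'
from h import *
plan([.6372,.0200,.0755],np.pi/2-.083)
c=snap('side','side5'); cv2.imwrite('pics/s5.png',cv2.resize(c['pixels'][90:260,270:440,::-1],None,fx=3.5,fy=3.5,interpolation=cv2.INTER_CUBIC))
E
```

```text
at [0.6374 0.0212 0.2307] t 15.675 shift [-1.300e-03 -1.000e-04  1.552e-01] turn [ 0.0002 -0.0003  0.0014]
```

View pics/s5.png

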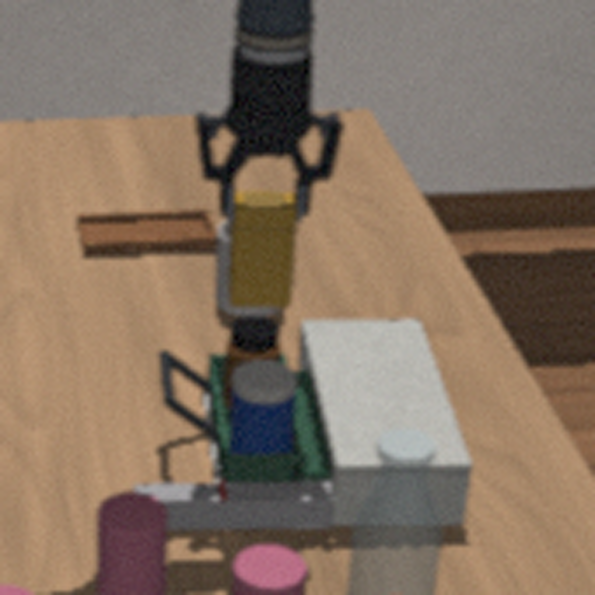

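The tin hangs upright at about (263,250), above the gap between the sugar (262,405) and the jar (252,335). I'll lower it.

Call:
arm_command:
  steps:
    - [-0.001,0,0.02,0,0,0]
    - [-0.001,0,0.045,0,0,0]
    - [-0.001,0,0.07,0,0,0]
    - [-0.001,0,0.09,0,0,0]
    - [-0.001,0,0.11,0,0,0]
    - [-0.001,0,0.127,0,0,0]
    - [-0.001,0,0.14,0,0,0]
    - [-0.001,0,0.148,0,0,0]
    - [-0.001,0,0.153,0,0,0]
    - [-0.001,0,0.156,0,0,0]
    - [-0.001,0,0.156,0,0,0]
    - [-0.001,0,0.156,0,0,0]

```text
time: 17.23
ee_pos: [0.6382, 0.019, 0.0754]
tcp_rot: [0.001, 0.736, 0.677, 0.001]
ft_force: [-1.3, -0.9, 2.1]
gripper_width: 0.689
grasp_force: 64.6
```

Contact felt, so I'll release and back off.

Call:
arm_command:
  steps:
    - [0,0,0,0,0,0]
    - [0,0,0,0,0,0]
    - [0,0,0,0,0,0]
    - [0,0,0,0,0,0]
    - [0,0,0,0,0,0]
    - [0,0,0,0,0,0]
  jaw: 0.082

```text
time: 17.98
ee_pos: [0.6378, 0.0191, 0.0746]
tcp_rot: [0.0, 0.736, 0.677, 0.0]
ft_force: [0.0, 0.7, 0.3]
gripper_width: 0.962
grasp_force: 0.0
```

Call:
arm_command:
  steps:
    - [0,0,-0.02,0,0,0]
    - [0,0,-0.05,0,0,0]
    - [0,0,-0.09,0,0,0]
    - [0,0,-0.13,0,0,0]
    - [0,0.0,-0.135,0,0,0]
    - [0,-0.05,-0.135,0,0,0]
    - [0,-0.091,-0.135,0,0,0]
    - [0,-0.091,-0.135,0,0,0]
    - [0,-0.091,-0.135,0,0,0]

```text
time: 19.1
ee_pos: [0.5477, 0.0265, 0.2093]
tcp_rot: [0.0, 0.736, 0.677, 0.0]
ft_force: [-0.8, -0.6, 0.5]
gripper_width: 0.956
grasp_force: 0.0
```

```bash
python3 - <<'E'
from h import *
plan([.5463,.025,.07],np.pi/2-.083)
R0=Ro.from_quat(np.roll(r.get_obs()['tcp_rot'],-1)).as_matrix(); print(R0.round(2))
c=snap('side','side6'); cv2.imwrite('pics/s6.png',cv2.resize(c['pixels'][110:260,270:440,::-1],None,fx=3.5,fy=3.5,interpolation=cv2.INTER_CUBIC))
E
```

```text
at [0.5477 0.0265 0.2093] t 19.1 shift [-0.0017 -0.0015  0.1393] turn [ 0.0012 -0.0001 -0.0001]
[[ 0.08  1.    0.  ]
 [ 1.   -0.08 -0.  ]
 [ 0.    0.   -1.  ]]
```

View pics/s6.png

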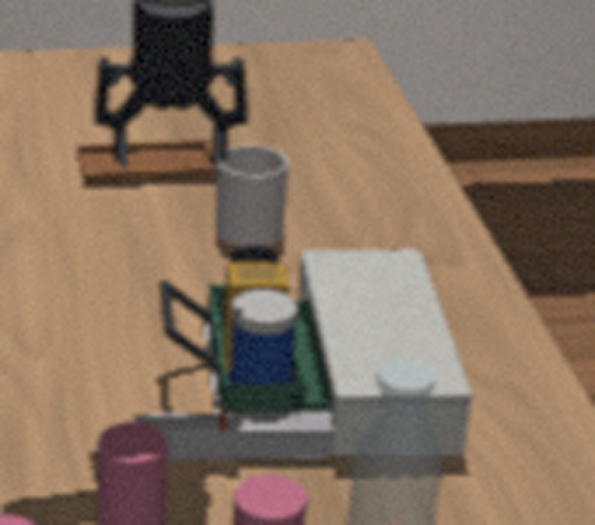

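The crop shows sugar, tin and jar standing upright in a row at about (262,335), (258,280) and (255,252), with the gripper clear of them. I'll narrow the jaw and check its outline before going down on the bar.

Call:
arm_command:
  steps:
    - [-0.0015,-0.0015,0.02,0,0,0]
    - [-0.0015,-0.0015,0.03,0,0,0]
    - [-0.0015,-0.0015,0.03,0,0,0]
    - [-0.0015,-0.0015,0.03,0,0,0]
  jaw: 0.038

```text
time: 19.65
ee_pos: [0.5462, 0.0252, 0.1798]
tcp_rot: [0.0, 0.736, 0.677, 0.0]
ft_force: [0.6, 0.1, -0.4]
gripper_width: 0.443
grasp_force: 0.0
```

```bash
python3 - <<'E'
from h import *
o=r.get_obs(); print(o['gripper_width'])
plan([.5463,.025,.069],np.pi/2-.083)
c=snap('side','side7'); W=cloud(c)
yaw=-.0827;R=np.array([[np.cos(yaw),-np.sin(yaw)],[np.sin(yaw),np.cos(yaw)]])
w=W.reshape(-1,3); t=o['ee_pos']; q=np.c_[(w[:,:2]-t[:2])@R,w[:,2]-t[2]]
q=q[(abs(q[:,0])<.1)&(abs(q[:,1])<.05)]
for h in np.arange(-.01,.11,.01):
    s=q[(q[:,2]>h)&(q[:,2]<=h+.01)]
    if len(s)>2: print(h.round(3),len(s),np.percentile(s[:,0],[2,98]).round(3),s[:,1].min().round(3),s[:,1].max().round(3))
E
```

```text
0.44311906469958046
at [0.5462 0.0252 0.1798] t 19.65 shift [-0.0002  0.      0.1108] turn [ 0.0013 -0.0001  0.    ]
0.02 4 [-0.022  0.025] -0.008 -0.002
0.03 21 [-0.029  0.032] -0.018 0.007
0.04 22 [-0.029  0.031] -0.014 -0.0
0.05 17 [-0.029  0.031] -0.015 -0.003
0.06 22 [-0.035  0.034] -0.016 0.008
0.07 54 [-0.049  0.05 ] -0.018 0.01
0.08 54 [-0.05   0.053] -0.018 0.011
0.09 60 [-0.056  0.055] -0.021 0.012
0.1 72 [-0.057  0.061] -0.023 0.007
```

The jaw's outline stays within 35 mm of its centre at the height of the objects, so it clears them. Lowering onto the bar.

Call:
arm_command:
  steps:
    - [0,0,0.03,0,0,0]
    - [0,0,0.06,0,0,0]
    - [0,0,0.085,0,0,0]
    - [0,0,0.1,0,0,0]
    - [0,0,0.111,0,0,0]
    - [0,0,0.111,0,0,0]

```text
time: 20.45
ee_pos: [0.5454, 0.0253, 0.0683]
tcp_rot: [-0.0, 0.736, 0.677, 0.0]
ft_force: [0.1, -0.3, 0.5]
gripper_width: 0.443
grasp_force: 0.0
```

Call:
arm_command:
  steps:
    - [0,0,0,0,0,0]
    - [0,0,0,0,0,0]
    - [0,0,0,0,0,0]
    - [0,0,0,0,0,0]
    - [0,0,0,0,0,0]
    - [0,0,0,0,0,0]
  jaw: 0.0

```text
time: 21.2
ee_pos: [0.5454, 0.0253, 0.0686]
tcp_rot: [0.0, 0.736, 0.677, 0.0]
ft_force: [0.0, -0.2, -0.3]
gripper_width: -0.0
grasp_force: 0.0
```

The jaw shut on nothing, so I'll look.

```bash
python3 - <<'E'
from h import *
c=snap('side','side8'); d=snap('top','top8')
A=cv2.resize(c['pixels'][140:240,290:390,::-1],(400,400),interpolation=cv2.INTER_CUBIC)
B=cv2.resize(d['pixels'][140:220,280:360,::-1],(400,400),interpolation=cv2.INTER_CUBIC)
cv2.imwrite('pics/s8.png',np.hstack([A,B]))
E
```

```text
(no output)
```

View pics/s8.png

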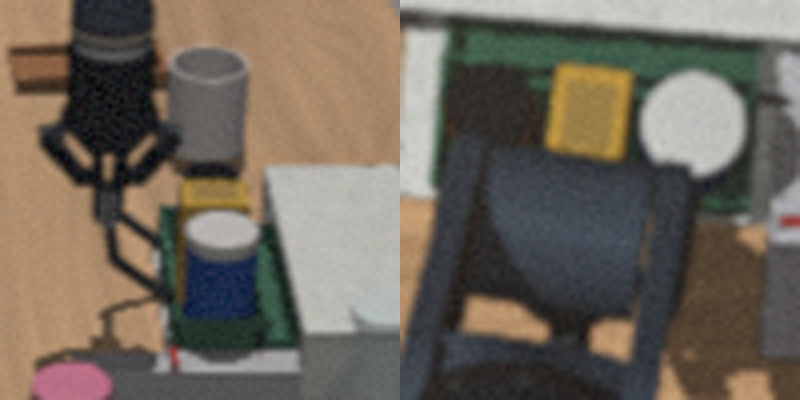

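The side half shows the shut fingertips at about (105,222), apparently just above or beside the bar, whose near corner is at (115,260). I'll check the bar's real height by depth and projection.

```bash
python3 - <<'E'
from h import *
yaw=-.0827;R=np.array([[np.cos(yaw),-np.sin(yaw)],[np.sin(yaw),np.cos(yaw)]]);o=np.array([.637,.0175])
def proj(c,p): q=c['K']@(c['T'][:3,:3].T@(np.array(p)-c['T'][:3,3])); return q[:2]/q[2]
c=load('side8')
t=r.get_obs()['ee_pos']; print('tcp zoom',(proj(c,t)-[290,140])*4)
for y in(-.045,0,.045):
    p=[*(o+R@[-.091,y]),.085]; print(y,(proj(c,p)-[290,140])*4)
for f in('side0','side8','top0'):
    W=cloud(load(f)).reshape(-1,3); q=np.c_[(W[:,:2]-o)@R,W[:,2]]
    m=(q[:,0]>-.12)&(q[:,0]<-.06)&(abs(q[:,1])<.055)&(q[:,2]>.03)&(q[:,2]<.12)
    s=q[m]; print(f,len(s))
    for y in np.arange(-.05,.05,.02):
        k=s[(s[:,1]>y)&(s[:,1]<y+.02)]; 
        if len(k): print('  ',y.round(2),len(k),np.median(k,0).round(4),np.percentile(k[:,0],[5,95]).round(3),np.percentile(k[:,2],[5,95]).round(3))
E
```

```text
tcp zoom [105.63639306 247.39723484]
-0.045 [109.90627509 258.49130424]
0 [107.03500691 231.51530355]
0.045 [104.28547656 205.68304836]
side0 104
   -0.05 25 [-0.0825 -0.0461  0.0854] [-0.093 -0.062] [0.068 0.094]
   -0.03 8 [-0.0878 -0.0226  0.0922] [-0.092 -0.084] [0.09  0.096]
   -0.01 15 [-0.0898 -0.0002  0.0923] [-0.094 -0.083] [0.088 0.095]
   0.01 8 [-0.0891  0.0213  0.092 ] [-0.093 -0.083] [0.087 0.096]
   0.03 31 [-0.0736  0.04    0.0789] [-0.091 -0.062] [0.066 0.092]
side8 111
   -0.05 28 [-0.0853 -0.0465  0.085 ] [-0.093 -0.062] [0.065 0.095]
   -0.03 26 [-0.0898 -0.0131  0.1049] [-0.1   -0.082] [0.091 0.117]
   -0.01 26 [-0.0891 -0.0055  0.1056] [-0.101 -0.078] [0.089 0.116]
   0.01 1 [-0.0708  0.0278  0.0842] [-0.071 -0.071] [0.084 0.084]
   0.03 14 [-0.0662  0.0397  0.0715] [-0.074 -0.062] [0.062 0.078]
top0 195
   -0.05 58 [-0.0832 -0.0425  0.084 ] [-0.095 -0.063] [0.07  0.094]
   -0.03 28 [-0.0899 -0.0199  0.091 ] [-0.095 -0.085] [0.087 0.095]
   -0.01 27 [-0.0903  0.0007  0.0907] [-0.096 -0.084] [0.085 0.095]
   0.01 25 [-0.0889  0.019   0.0891] [-0.095 -0.085] [0.084 0.095]
   0.03 54 [-0.0842  0.0426  0.0853] [-0.095 -0.062] [0.069 0.095]
```

Call:
arm_command:
  steps:
    - [0,0,0,0,0,0]
    - [0,0,0,0,0,0]
    - [0,0,0,0,0,0]
    - [0,0,0,0,0,0]
    - [0,0.002,0.005,0,0,0]
    - [0,0.002,0.01,0,0,0]
    - [0,0.002,0.014,0,0,0]
    - [0,0.002,0.014,0,0,0]
  jaw: 0.038

```text
time: 22.3
ee_pos: [0.547, 0.0252, 0.054]
tcp_rot: [-0.0, 0.736, 0.677, -0.0]
ft_force: [-0.2, -0.7, 0.1]
gripper_width: 0.445
grasp_force: 0.0
```

Call:
arm_command:
  steps:
    - [0,0,0,0,0,0]
    - [0,0,0,0,0,0]
    - [0,0,0,0,0,0]
    - [0,0,0,0,0,0]
    - [0,0,0,0,0,0]
    - [0,0,0,0,0,0]
  jaw: 0.0

```text
time: 23.05
ee_pos: [0.5481, 0.0251, 0.0548]
tcp_rot: [0.001, 0.736, 0.677, 0.001]
ft_force: [2.0, 0.2, 2.1]
gripper_width: 0.112
grasp_force: 58.7
```

```bash
python3 - <<'E'
from h import *
o=r.get_obs(); print(o)
c=snap('side','side9')
cv2.imwrite('pics/s9.png',cv2.resize(c['pixels'][150:230,290:390,::-1],(750,600),interpolation=cv2.INTER_CUBIC))
E
```

```text
{'time': 23.05, 'joint_pos': array([-1.58080042e-01,  6.53881521e-01,  1.74979089e+00,  3.56331608e-04,
        7.36033584e-01, -7.52633285e-02]), 'joint_vel': array([ 3.42139720e-04, -6.37042884e-05, -1.23039387e-03, -1.49147216e-03,
       -1.61416279e-03,  1.32825746e-03]), 'joint_efforts': array([-1.16432304e-01, -4.07337785e+01, -8.49351078e+00, -1.30930147e-01,
        5.32728508e-01, -1.15520559e-02]), 'ee_pos': array([0.5481497 , 0.02509829, 0.05484543]), 'tcp_rot': array([6.65913044e-04, 7.35861419e-01, 6.77131499e-01, 6.78799777e-04]), 'ft_force': array([1.95372051, 0.18309159, 2.13404751]), 'wrist_torque': array([ 0.10533519, -0.32829681, -0.03328862]), 'grasp_force': 58.6565762758255, 'gripper_width': 0.111818405732737}
```

The bar is now gripped (59 N). I'll pull gently along tool -y.

Call:
arm_command:
  steps:
    - [0,-0.001,0,0,0,0]
    - [0,-0.003,0,0,0,0]
    - [0,-0.006,0,0,0,0]
    - [0,-0.01,0,0,0,0]
    - [0,-0.015,0,0,0,0]
    - [0,-0.02,0,0,0,0]
    - [0,-0.025,0,0,0,0]
    - [0,-0.03,0,0,0,0]
    - [0,-0.035,0,0,0,0]
    - [0,-0.04,0,0,0,0]
    - [0,-0.045,0,0,0,0]
    - [0,-0.05,0,0,0,0]
    - [0,-0.055,0,0,0,0]
    - [0,-0.06,0,0,0,0]
    - [0,-0.064,0,0,0,0]
    - [0,-0.067,0,0,0,0]
    - [0,-0.07,0,0,0,0]
    - [0,-0.072,0,0,0,0]
    - [0,-0.073,0,0,0,0]
    - [0,-0.073,0,0,0,0]

```text
time: 25.6
ee_pos: [0.4779, 0.031, 0.0549]
tcp_rot: [0.003, 0.736, 0.677, 0.002]
ft_force: [7.6, 1.9, -2.8]
gripper_width: 0.109
grasp_force: 58.5
```

```bash
python3 - <<'E'
from h import *
o=r.get_obs(); print(o['ft_force'],o['ee_pos'],o['gripper_width'],o['grasp_force'])
c=snap('side','side10'); d=snap('top','top10')
A=cv2.resize(c['pixels'][180:240,300:360,::-1],(400,400),interpolation=cv2.INTER_CUBIC)
B=cv2.resize(d['pixels'][160:210,335:385,::-1],(400,400),interpolation=cv2.INTER_CUBIC)
cv2.imwrite('pics/s10.png',np.hstack([A,B]))
E
```

```text
[ 7.61546378  1.90984606 -2.77138734] [0.47787479 0.03095291 0.05487112] 0.10861898595310168 58.530340790748596
```

View pics/s10.png

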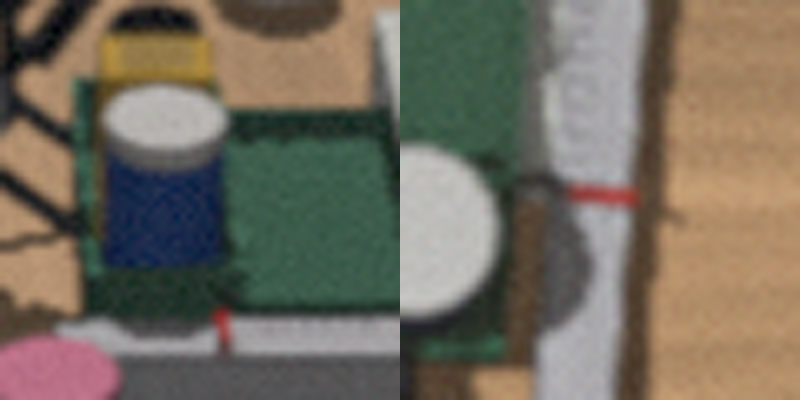

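In the top half (8x) the black pointer ends at about (555,186), with the red marker running from (568,192) to (640,198). A small pull remains, which I'll measure in sub-pixels.

```bash
python3 - <<'E'
from h import *
yaw=-.0827;R=np.array([[np.cos(yaw),-np.sin(yaw)],[np.sin(yaw),np.cos(yaw)]]);o=np.array([.637,.0175])
ims=[r.read_camera('top')['pixels'].astype(float) for _ in range(6)]
c=load('top10'); im=np.mean(ims+[c['pixels']],0)
np.save('pics/avg.npy',im)
print('gray'); print('     ',list(range(350,366)))
for v in range(178,191): print(v,im[v,350:366].mean(1).astype(int),(im[v,350:366,0]-im[v,350:366,1]).astype(int))
for u in range(357,364):
    red=im[178:191,u,0]-im[178:191,u,1]; red=np.clip(red-red.min()-8,0,None); v=(red*np.arange(178,191)).sum()/red.sum(); print(u,v.round(2),(R.T@(pix(c,u,v,.044)[:2]-o)).round(4))
E
```

```text
gray
      [350, 351, 352, 353, 354, 355, 356, 357, 358, 359, 360, 361, 362, 363, 364, 365]
178 [ 86  89  97 125 160 170 168 167 168 169 167 169 168 150 107  67] [-6  0  1  0  0  0  0  1  0  2  1  1  2  3  6 14]
179 [ 84  91  96 116 151 163 161 159 164 169 166 169 166 146 101  68] [-3  0  0  0  0  1  1  1  0  1  1  1  2  3  9 16]
180 [ 81  88  94 106 144 163 162 162 165 172 168 170 166 139  94  68] [-3  1  0  1  1  1  0  0  0  0  1  2  2  4 10 16]
181 [ 67  71  72  82 117 155 168 171 168 168 169 171 170 134  87  68] [-2  2  1  1  1  0  0  1  0  0 -1 -1  0  2 11 16]
182 [ 49  54  52  53  77 113 137 150 151 151 158 166 164 131  83  71] [-1  1  2  4  1  2  7 11 11  8  5  4  3  8 14 17]
183 [ 64  69  71  62  57  72  94 108 114 115 127 137 134 113  83  73] [ 2  2  0  2  3 15 40 58 57 56 51 49 44 48 41 22]
184 [ 73  83  83  74  67  73  81  87  91  92  99 104 103  96  82  74] [ 2  4  2  1  4 18 53 77 81 86 94 99 96 93 67 27]
185 [ 70  76  76  72  73  83 100 118 132 135 127 121 121 101  79  70] [10 11  9  5  3  8 20 26 29 32 45 55 57 64 50 23]
186 [ 68  70  69  69  74  84 107 141 164 166 159 154 154 121  78  66] [15 17 13  7  2  1  2  2  0  1  4  6  8 14 19 18]
187 [ 68  69  67  69  74  81  96 139 168 174 167 171 172 137  82  65] [17 16 14  8  3  0  0  1 -1  0  0  0 -2  2 11 16]
188 [ 68  69  68  69  75  78  83 116 154 171 170 171 172 137  80  63] [15 17 15  6  1  0  2  0  0  1  1  0  2  3 13 17]
189 [ 69  65  67  74  78  79  76  92 139 167 170 171 165 127  79  63] [16 16 13  6  2  2  3  3  0  1  1  0  1  5 14 18]
190 [ 67  69  65  77  83  80  76  89 131 164 171 169 156 113  73  64] [16 16 11  6  1  2  1  2  1  1  1  1  2  9 14 18]
357 183.73 [-0.0445 -0.1235]
358 183.76 [-0.0443 -0.1265]
359 183.84 [-0.0443 -0.1296]
360 183.96 [-0.0445 -0.1327]
361 184.03 [-0.0444 -0.1358]
362 184.1 [-0.0444 -0.1388]
363 184.13 [-0.0442 -0.1419]
```

```bash
python3 - <<'E'
from h import *
yaw=-.0827;R=np.array([[np.cos(yaw),-np.sin(yaw)],[np.sin(yaw),np.cos(yaw)]]);o=np.array([.637,.0175])
c=load('top0')
for u,v in((350,182.05),(351,182.04),(352,182.02)): print('now',(R.T@(pix(c,u,v,.042)[:2]-o)).round(4))
im=(load('top0')['pixels'].astype(float).mean(2)+load('top4')['pixels'].astype(float).mean(2))/2
for v in range(153,168): print(v,im[v,348:362].astype(int))
for u in range(351,358):
    g=im[155:166,u]; d=np.clip(np.median(g)-12-g,0,None); v=(d*np.arange(155,166)).sum()/d.sum(); print(u,v.round(2),(R.T@(pix(c,u,v,.042)[:2]-o)).round(4))
# side view
s=np.mean([r.read_camera('side')['pixels'].astype(float) for _ in range(5)],0)
cs=load('side10'); 
x=s[220:236,318:345]
for i,row in enumerate(x): print(220+i,row.mean(1).astype(int))
o2=r.get_obs(); print(o2['ee_pos'])
E
```

```text
now [-0.0409 -0.1017]
now [-0.0406 -0.1048]
now [-0.0403 -0.1078]
153 [ 72  67  65  78  85  88  99 129 155 168 163 162 164 163]
154 [ 64  67  71  81  91  87  92 123 151 162 165 164 163 164]
155 [ 67  68  69  76  84  87  89 112 143 161 163 160 163 164]
156 [ 59  60  64  73  84  90  92 114 143 163 164 161 163 165]
157 [ 39  50  56  72  81  85  91 113 145 161 161 168 164 160]
158 [ 52  48  60  66  66  75  79  96 125 151 163 163 162 164]
159 [ 76  56  60  60  51  53  54  63  87 115 143 159 161 162]
160 [ 91  69  58  62  60  62  57  59  62  85 123 147 158 161]
161 [102  67  64  73  82  85  83  88 107 122 140 150 156 159]
162 [105  76  66  80  93  94  86 107 124 141 151 160 162 160]
163 [108  74  64  83  93  90  88 102 110 119 133 153 159 161]
164 [108  75  65  79  89  93  88  95 107 110 123 143 158 161]
165 [110  75  64  80  93  90  85  88 109 113 115 137 153 161]
166 [102  77  66  80  91  92  84  90 105 111 107 121 148 163]
167 [ 97  72  64  78  93  95  79  91 105 112 109 119 144 160]
351 159.0 [ 0.0305 -0.0992]
352 159.17 [ 0.0303 -0.1023]
353 159.36 [ 0.0299 -0.1054]
354 159.45 [ 0.029
[... 1001 characters left out ...]
 155 150 147 154 150 153 159]
230 [152 135 110 103 103 102 103 104 102 103 108 133 153 155 126  93 117 147
 157 158 159 157 157 159 156 157 159]
231 [163 159 155 153 155 155 155 155 156 155 155 159 165 162 125  78 104 142
 158 164 164 164 165 166 163 164 163]
232 [152 151 152 152 153 155 153 154 154 153 155 153 152 147 117  76  98 134
 149 157 161 161 163 163 163 161 160]
233 [106 103 104 105 105 103 103 105 102 104 104 104 103 104  90  75  81  94
 101 103 106 107 108 105 105 106 106]
234 [85 80 80 82 81 80 81 82 83 80 80 81 80 81 83 79 80 82 79 81 78 81 80 80
 80 81 80]
235 [86 82 83 84 84 84 83 84 84 83 83 85 85 84 86 84 85 84 83 86 83 84 83 83
 82 84 84]
[0.47785342 0.03093035 0.05485668]
```

```bash
python3 - <<'E'
from h import *
yaw=-.0827;R=np.array([[np.cos(yaw),-np.sin(yaw)],[np.sin(yaw),np.cos(yaw)]]);o=np.array([.637,.0175])
def proj(c,p): q=c['K']@(c['T'][:3,:3].T@(np.array(p)-c['T'][:3,3])); return (q[:2]/q[2]).round(2)
c=load('side10')
for n,x,y,z in(('ptr root',-.0406,-.1,.042),('ptr tip',-.0406,-.115,.042),('ptr at marker',-.0442,-.115,.042),('mk in',-.0442,-.114,.044),('mk out',-.0442,-.14,.044),('mk out bot',-.0442,-.14,.034)): print(n,proj(c,[*(o+R@[x,y]),z]))
s=np.mean([r.read_camera('side')['pixels'].astype(float) for _ in range(5)],0)
for v in range(221,234): print(v,s[v,328:342].mean(1).astype(int),(s[v,328:342,0]-s[v,328:342,1]).astype(int))
E
```

```text
ptr root [332.96 223.78]
ptr tip [333.32 226.27]
ptr at marker [332.26 226.28]
mk in [332.25 225.62]
mk out [332.89 230.02]
mk out bot [332.78 232.5 ]
221 [43 42 44 42 41 45 44 46 51 65 74 74 75 75] [-15 -15 -15 -17 -17 -18 -19 -16 -18 -26 -32 -33 -31 -31]
222 [41 43 42 43 41 38 44 43 52 67 75 77 75 75] [-17 -17 -17 -14 -16 -16 -15 -18 -20 -27 -31 -32 -32 -31]
223 [42 44 42 43 38 35 36 44 54 69 76 78 77 75] [-16 -18 -16 -16 -15 -11 -15 -16 -22 -30 -32 -32 -32 -33]
224 [41 45 42 42 34 32 34 39 52 65 72 73 73 73] [-16 -16 -18 -18 -17  -6  -7 -17 -21 -26 -32 -32 -31 -33]
225 [40 43 42 43 43 37 38 38 39 48 55 56 58 58] [-17 -16 -17 -17  -7   3  -2 -14 -18 -23 -26 -26 -25 -25]
226 [39 44 42 47 53 52 49 42 40 41 44 42 44 41] [-20 -17 -19  -6  30  49  27  -7 -14 -13 -14 -15 -13 -15]
227 [47 48 46 52 66 78 91 93 87 88 90 87 87 90] [-11 -12 -14  13  71  90  43   6  -4  -1   0  -3  -1  -1]
228 [ 60  61  65  78  85  96 134 154 149 147 149 145 144 148] [-2 -2 -4  8 58 87 42  5  0  1  2  2  2  1]
229 [ 74  89 106 121 114 101 132 155 158 155 154 151 146 154] [ 0  0  0  3 36 81 47  6  1  1  2  2  2  2]
230 [107 133 154 154 128  92 117 148 157 160 158 157 155 157] [ 1  2  1  1 20 69 46 11  1  2  2  2  2  1]
231 [154 159 166 161 124  79 104 142 159 162 163 164 165 165] [ 3  2  2  1  8 36 27  8  2  3  1  3  2  2]
232 [153 153 152 147 116  75  96 133 151 155 163 162 161 161] [ 1  1  2  0  6 19 16  5  2  1  3  2  1  1]
233 [105 104 105 102  89  74  82  96 101 104 106 106 104 106] [ 1  2  0  2  5 12 10  3  1  1  2  2  1  2]
```

Call:
arm_command:
  steps:
    - [0,-0.001,0,0,0,0]
    - [0,-0.002,0,0,0,0]
    - [0,-0.003,0,0,0,0]
    - [0,-0.003,0,0,0,0]
    - [0,-0.003,0,0,0,0]
    - [0,-0.003,0,0,0,0]

```text
time: 27.25
ee_pos: [0.4751, 0.0312, 0.0549]
tcp_rot: [0.003, 0.736, 0.677, 0.003]
ft_force: [7.9, 1.8, -2.1]
gripper_width: 0.106
grasp_force: 58.5
```

```bash
python3 - <<'E'
from h import *
T=np.mean([r.read_camera('top')['pixels'].astype(float) for _ in range(8)],0)
s=np.mean([r.read_camera('side')['pixels'].astype(float) for _ in range(8)],0)
for v in range(178,189): print(v,T[v,348:366].mean(1).astype(int),(T[v,348:366,0]-T[v,348:366,1]).astype(int))
for v in range(221,232): print(v,s[v,328:340].mean(1).astype(int),(s[v,328:340,0]-s[v,328:340,1]).astype(int))
o=r.get_obs(); print(o['time'],o['ee_pos'],o['ft_force'],o['grasp_force'])
cv2.imwrite('pics/f.png',np.hstack([cv2.resize(a.clip(0,255).astype(np.uint8)[:,:,::-1],(400,400),interpolation=cv2.INTER_CUBIC) for a in(T[168:198,340:370],s[140:240,280:380])]))
E
```

```text
178 [ 70  80  87  90  98 127 161 172 167 166 169 169 167 168 169 150 108  69] [-26 -17  -5   0   1   0   0   0   1   0   0   1   1   2   0   2   8  15]
179 [ 69  78  88  92  93 119 152 163 160 159 165 168 167 167 166 145 100  69] [-24 -13  -4   0   1   0   1   0   0   0   0   1   1   1   2   3   9  15]
180 [ 60  68  80  91  98 123 157 166 161 161 165 170 169 169 166 139  94  69] [-18 -12  -2   0   1   0   1   1   1   1   0   0   2   1   2   3  10  16]
181 [ 57  65  76  90  96 113 148 168 169 170 169 167 167 170 168 136  87  68] [-15 -11  -1   1   1   1   0   0   1   0  -1   0   0   0   0   3  10  16]
182 [ 61  61  62  70  70  79 113 143 149 150 150 151 156 167 162 130  85  69] [-21 -13  -2   1   2   0   0   2   7  12  10   7   7   5   2   7  16  18]
183 [ 55  51  47  47  49  52  75  97 108 109 115 114 126 138 135 112  83  73] [-17  -9   1   3   3   1   3  12  37  56  57  55  53  49  43  46  42  22]
184 [ 45  49  54  60  60  64  82  91  91  88  91  94  99 104 103  94  81  74] [-10   0   5   5   4   2   2  16  48  76  81  84  93  99  97  92  66  27]
185 [ 43  55  68  69  71  78 102 114
[... 908 characters left out ...]
] [-17 -16 -18 -16  -4   3  -5 -19 -24 -25 -25 -25]
226 [41 45 39 46 52 54 53 46 44 41 43 43] [-16 -17 -20  -6  34  50  23  -9 -15 -16 -15 -14]
227 [47 49 48 59 74 81 95 96 89 87 89 86] [-12 -13 -13  13  66  87  42   3  -4  -1  -1  -1]
228 [ 62  63  69  88  94 100 137 156 150 146 150 145] [-2 -4 -3  8 53 84 41  5  0  1  1  2]
229 [ 87 101 110 123 117 100 133 158 157 156 156 149] [ 0  2  0  4 36 81 46  6  0  1  2  1]
230 [131 153 157 154 126  92 118 147 159 159 159 157] [ 2  2  1  1 21 68 48 11  2  1  1  2]
231 [159 164 165 159 124  79 105 143 159 163 164 164] [ 2  2  2  0  8 36 27  9  4  2  2  1]
28.05 [0.47505121 0.03117055 0.0548698 ] [ 7.51406246  1.34356025 -2.36047225] 58.53547990322113
```

View pics/f.png

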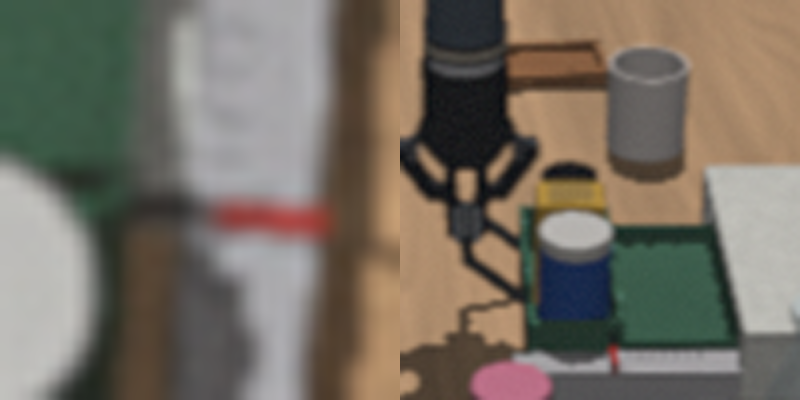

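The left (top) crop shows the black pointer at about (165,207) nearly in line with the red marker (215–330, 213–222). All three containers are still upright. Both views leave about 1 mm of pull.

Call:
arm_command:
  steps:
    - [0,-0.0005,0,0,0,0]
    - [0,-0.001,0,0,0,0]
    - [0,-0.001,0,0,0,0]
    - [0,-0.001,0,0,0,0]
    - [0,-0.001,0,0,0,0]
    - [0,-0.001,0,0,0,0]
    - [0,-0.001,0,0,0,0]
    - [0,-0.001,0,0,0,0]

```text
time: 29.05
ee_pos: [0.4742, 0.0312, 0.0549]
tcp_rot: [0.003, 0.736, 0.677, 0.003]
ft_force: [8.4, 2.3, -2.4]
gripper_width: 0.115
grasp_force: 58.5
```

```bash
python3 - <<'E'
from h import *
o=r.get_obs(); print(o['time'],o['ee_pos'],o['ft_force'],o['grasp_force'])
T=np.mean([r.read_camera('top')['pixels'].astype(float) for _ in range(6)],0)
for v in range(180,187): print(v,T[v,350:356].mean(1).astype(int))
o2=r.get_obs(); print(o2['ee_pos'],r.finish_job() if o2['grasp_force']>40 and abs(o2['ee_pos'][0]-o['ee_pos'][0])<.0007 else 'not finished')
E
```

```text
29.05 [0.47423996 0.03122482 0.05486709] [ 8.39049519  2.27126612 -2.44008651] 58.517242670059204
180 [ 85  91  97 123 155 165]
181 [ 86  88  95 114 150 170]
182 [ 66  73  79  91 123 146]
183 [46 52 56 62 80 98]
184 [47 52 53 50 58 69]
185 [63 66 64 66 83 98]
186 [ 68  70  68  70  88 111]
the job is handed in; nothing more can be done
[0.4742237  0.03121832 0.05486733] None
```

The job is handed in: the sugar and tea tin stand upright beside the coffee jar, and the arm is holding the tray out against its spring with the pointer level with the red marker to within about 1 mm as measured in the images.

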